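# Click the loose sockets onto the socket rail in size order

## Robot

A 7-joint arm with a two-finger parallel gripper is mounted at the origin on a cart in front of the work surface, level with it; the furniture and walls round the work are solid. World frame = base frame: x ahead of the robot, y to its left, z up, the work surface at z = 0. Lengths are in mm, angles in rad, forces in N, time in s.
With the tool pointing down it reaches from about 400 to 875 mm from the base axis. Payload 6.5 kg.
Tool frame: the origin (TCP) lies on the centre line of the jaws, within the pads' length; the fingertips stand 8 mm ahead of it and the grasp point (between the pads) lies 11 mm behind it; z points along the fingers, y is the line along which they close (so a half turn about z gives the same grasp; the last joint's range is limited). The gripper opens to 88 mm and grips with 3 to 60 N. Pads are 18 mm wide; open, the fingers measure 123 mm over their backs; the gripper's body (75 mm by 187 mm) begins 45 mm behind the grasp point.
Start: joints at [-1.196, 0.536, -0.004, 1.538, 0.003, 1.067, -0.071], TCP at [277.325, 587.861, 246.716] pointing down, gripper open.
Joint ranges: [-2.7, 2.7], [-0.37, 2.16], [-1.27, 1.26], [0.24, 2.4], [-1.31, 4.45], [0.19, 1.91], [-2.76, 2.76]. Speed limits (rad/s): [2.39, 2.39, 3.14, 3.14, 3.14, 3.14, 3.14].

## Interface

Orientations are given as [roll, pitch, yaw] about the fixed x, y, z axes, in that order (R = Rz(yaw) Ry(pitch) Rx(roll)).
In Python, from bench import r gives the robot as it stands.
- The arm moves only by the tool move_arm, never from a script. Its argument "series" is a list of rows, each a list of 3 entries, a list of its own where there are three numbers: the opening, from 0 (shut) to 1 (fully open), then the shift along the tool's x, y, z in m, then the turn about the tool's z in rad. A call has 1 to 20 rows; each row shifts and turns the commanded pose from where the row before left it, along the tool's axes as they then stand; what a row does not reach is not made up. A row lasts 1/10 s, in which the tool goes at most 50 mm and 8.59 degrees, less where a joint would pass 70% of its speed; a pose out of reach is approached as far as the arm can. A call with a gripper value outside its range is refused whole. The fingers move at their own pace and stop on an object; the grip force is fixed at half the most. Time passes only in rows, so rows that do not move let the fingers close. It gives the time, the measured TCP pose, the force, the opening and the grip force at its end, in the units of the state.
- r.sense(): the state, without advancing time (a new reading comes with each control period).
- r.camera(name): name is "side" or "top"; returns a dict with "color" (384x512x3 uint8, blue, green, red), "fovy" (degrees; the focal length in pixels is half the picture's height over the tangent of half this angle, whatever the lens; pixels are square), "cx", "cy" (the principal point, pixels), "dist_coeffs" ([k1, k2, p1, p2, k3] as OpenCV has them; the pictures are not rectified), "world_from_camera" (4x4, takes a point from camera to world coordinates). Camera axes: x right, y up, looking along -z (the intrinsics and any distortion apply to the point x, -y, -z); pixel columns grow to the right and rows downward; lengths in mm; the calibration is good to about 2 mm. A picture is of the moment at which its call begins. There is no depth.
- r.hand_in(): hands the job in; it is judged then, once.
The state is a dict: "time": time; "joint_pos": joint angles; "joint_velocities": joint speeds; "joint_efforts": joint torques, N m; "tool_pos": TCP position; "eef_rot": TCP orientation; "contact_force": force on the tool from outside, world axes, zero at the start; "torque": the same for the moment, N m; "finger_gap": finger opening in mm; "grip_force": force on a finger pad.
Only numpy, scipy, OpenCV 4.12 (cv2) and the standard library are available. Lean on these libraries where they do the work, as an engineer would, in place of code of your own. Each camera call takes 0.05 s, during which the arm holds its last target. There are 200 camera calls.

## Task

The two loose steel sockets belong on the socket rail, whose smallest and largest sockets are already clipped on at its two ends. Press each loose socket down over one of the two free spring studs until it clicks fully home, so that the four sockets stand upright in size order along the rail, from the smallest at its end to the largest at the other.

Things in the scene. Friction and masses are not known exactly. Their poses are not given: they have to be found in the camera images.
- socket_small_mid (a point): Centre (half-way up) of the smaller loose socket: round steel wrench socket, 38 mm diameter, 44 mm high, upright, z axis up. Six-sided mouth on top; underneath a round 19 mm hole, wider above its 8 mm lip. 0.12 to 0.2 kg. Set over a free stud it stops about 17 mm above the bar; a downward push of 5 to 15 N snaps it over the leaves until its underside is on the bar.
- socket_large_mid (a point): Centre (half-way up) of the larger loose socket: the same kind, 44 mm diameter, 52 mm high, with the same 19 mm hole underneath, upright, z axis up; 0.17 to 0.29 kg. It goes onto a free stud in the same way, with the same push.
- rail: Fixed aluminium bar, 300 mm long (its y), 44 wide (x), 10 high; origin at the centre of its underside, z up. Four upright studs on its top at x = 0, y = -112.5, -37.5, +37.5, +112.5 mm, 14 mm thick, rising 24 mm above the bar to a 6 mm nose. The end studs carry sockets; the two inner ones are free, each with spring leaves on its -x and +x sides bulging to 24 mm across.
- socket_smallest_mid (a point): Centre (half-way up) of the smallest socket, 32 mm in diameter and 36 mm high, already fixed on one end stud of the rail (at the rail's y = +112.5 or -112.5 mm, which varies). The largest socket, 50 mm in diameter and 60 mm high, is fixed on the other end stud.

How it is judged (in metres and radians):
At the end, for the whole second after the job is handed in: On the inner studs, the smaller loose socket stands next to the smallest and the larger next to the largest, each within 10 mm of its stud along and across the rail, underside within 3 mm of the bar's top, upright within 10 degrees (((y of socket_smallest_mid in the frame of rail above 0 m and y of socket_small_mid in the frame of rail between 0.0275 and 0.0475 m and x of socket_small_mid in the frame of rail between -0.01 and 0.01 m and z of socket_small_mid in the frame of rail below 0.035 m and angle between each of socket_small_mid, socket_large_mid's own z axis and vertical below 0.17 rad and y of socket_large_mid in the frame of rail between -0.0475 and -0.0275 m and x of socket_large_mid in the frame of rail between -0.01 and 0.01 m and z of socket_large_mid in the frame of rail below 0.039 m) or (y of socket_smallest_mid in the frame of rail below 0 m and y of socket_small_mid in the frame of rail between -0.0475 and -0.0275 m and x of socket_small_mid in the frame of rail between -0.01 and 0.01 m and z of socket_small_mid in the frame of rail below 0.035 m and angle between each of socket_small_mid, socket_large_mid's own z axis and vertical below 0.17 rad and y of socket_large_mid in the frame of rail between 0.0275 and 0.0475 m and x of socket_large_mid in the frame of rail between -0.01 and 0.01 m and z of socket_large_mid in the frame of rail below 0.039 m))); the robot touches nothing.
It also fails if it takes over 58 s, if anything falls off the work surface, if the arm or the gripper's body presses on something with over 40 N, if the wrist force passes 120 N, or if a joint passes its speed limit or range.

## Working session

There is one attempt and no reset: what is moved stays moved. The work goes in short steps, Python scripts to look and compute and a tool call to move; the robot and the scene stay as the last step left them, time stands still between calls to the robot, and variables do not carry over. Pictures are saved under pics/ and viewed, at most 10 in all, crops included, and the job is handed in when it is done.

Besides the shell and the picture viewer there is one more tool, called in YAML: its name, and indented under it one key for each argument. move_arm: Moves the arm, as the interface text tells. Its arguments: {"type":"object","properties":{"series":{"type":"array","items":{"type":"array"}}},"required":["series"]}

```bash
mkdir -p pics
cat > h.py <<'E'
import numpy as np, cv2
from bench import r
def K(c):
    h,w=c["color"].shape[:2]; f=h/2/np.tan(np.radians(c["fovy"])/2)
    return np.array([[f,0,c["cx"]],[0,f,c["cy"]],[0,0,1.]]), np.array(c["dist_coeffs"],float)
def ray(c,uv):
    k,d=K(c); p=cv2.undistortPoints(np.array(uv,float).reshape(-1,1,2),k,d).reshape(-1,2)
    T=np.array(c["world_from_camera"]); D=np.c_[p[:,0],-p[:,1],-np.ones(len(p))]@T[:3,:3].T
    return T[:3,3],D
def onz(c,uv,z):
    o,D=ray(c,uv); return o+D*((z-o[2])/D[:,2])[:,None]
def proj(c,P):
    k,d=K(c); T=np.linalg.inv(np.array(c["world_from_camera"])); q=np.array(P,float).reshape(-1,3)@T[:3,:3].T+T[:3,3]
    return cv2.projectPoints((q*[1,-1,-1]).reshape(-1,1,3),np.zeros(3),np.zeros(3),k,d)[0].reshape(-1,2)
E
python3 - <<'E'
from h import *
for n in("top","side"):
    c=r.camera(n); cv2.imwrite(f"pics/{n}0.png",c["color"]); print(n,c["fovy"],c["dist_coeffs"],np.round(c["world_from_camera"],2).tolist())
print(r.sense())
E
```

```text
top 49.912588484076444 [-0.01955375  0.          0.          0.          0.        ] [[0.02, 1.0, -0.08, 470.05], [-1.0, 0.02, -0.01, 0.39], [-0.01, 0.08, 1.0, 907.46], [0.0, 0.0, 0.0, 1.0]]
side 46.26010970583636 [0.05373165 0.         0.         0.         0.        ] [[0.82, 0.2, -0.54, 90.02], [-0.57, 0.29, -0.77, -636.9], [0.0, 0.94, 0.35, 363.74], [0.0, 0.0, 0.0, 1.0]]
{'time': 0.1, 'joint_pos': array([-1.19624664,  0.53709037, -0.00441892,  1.53872648,  0.00260916,
        1.06731386, -0.07120709]), 'joint_velocities': array([-8.60426441e-05, -1.58012173e-03, -3.59671791e-04, -3.72061151e-03,
        1.15651672e-03, -1.60136404e-04, -1.30919728e-05]), 'joint_efforts': array([ 2.69178185e-03, -5.72079742e+01,  9.93958935e-01, -2.52228928e+01,
       -5.61791018e-02,  1.34434743e-02,  1.21031752e-05]), 'tool_pos': array([277.10091203, 587.39576783, 245.94555162]), 'eef_rot': array([-3.14006579e+00,  1.31530915e-04,  2.70089508e+00]), 'contact_force': array([ 0.1108466 , -0.06732707, -0.25052016]), 'torque': array([0.021513  , 0.00334811, 0.02646542]), 'grip_force': 0.0, 'finger_gap': 88.25786243509259}
```

View pics/top0.png

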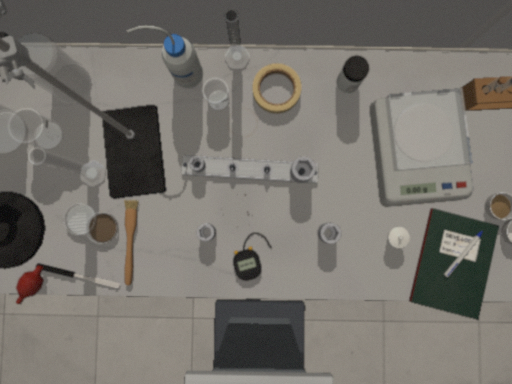

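View pics/side0.png

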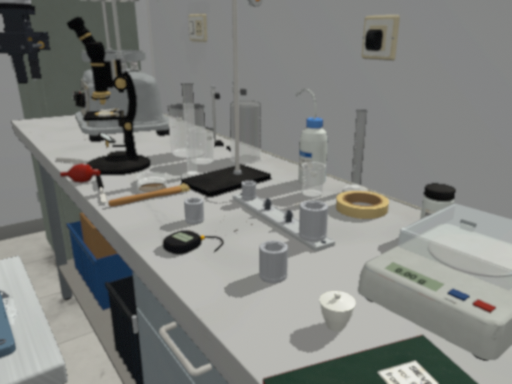

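The top view shows the rail running from about (183,170) to (318,175). The smallest socket is on its left (+y) end at (196,163) and the largest at (303,169), with free studs near (233,167) and (267,169). The loose small socket is at (206,232) and the large at (330,233). There is a retort stand at (130,133). The side view agrees.

Run:
```python
from h import *
c=r.camera("top"); s=r.camera("side")
im=c["color"][140:260,170:350]; cv2.imwrite("pics/topc.png",cv2.resize(im,None,fx=4.4,fy=4.4,interpolation=cv2.INTER_CUBIC))
im=s["color"][170:290,170:350]; cv2.imwrite("pics/sidec.png",cv2.resize(im,None,fx=4.4,fy=4.4,interpolation=cv2.INTER_CUBIC))
for n,uv,z in(("small",(206,232),44),("large",(330,233),52),("smallest",(196,163),46),("largest",(303,169),70),("s1",(233,167),34),("s2",(267,169),34),("retort",(130,133),10)):print(n,onz(c,uv,z).round(1))
```

```text
small [[456.2 113.8  44. ]]
large [[ 458.4 -143.3   52. ]]
smallest [[600.8 138.5  46. ]]
largest [[588.1 -84.8  70. ]]
s1 [[595.2  61.   34. ]]
s2 [[592.  -11.7  34. ]]
retort [[671.2 292.9  10. ]]
```

View pics/topc.png

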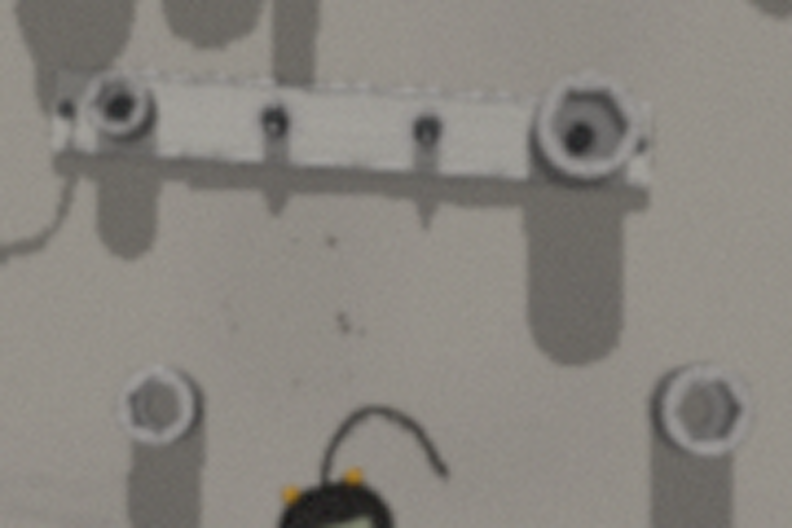

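View pics/sidec.png

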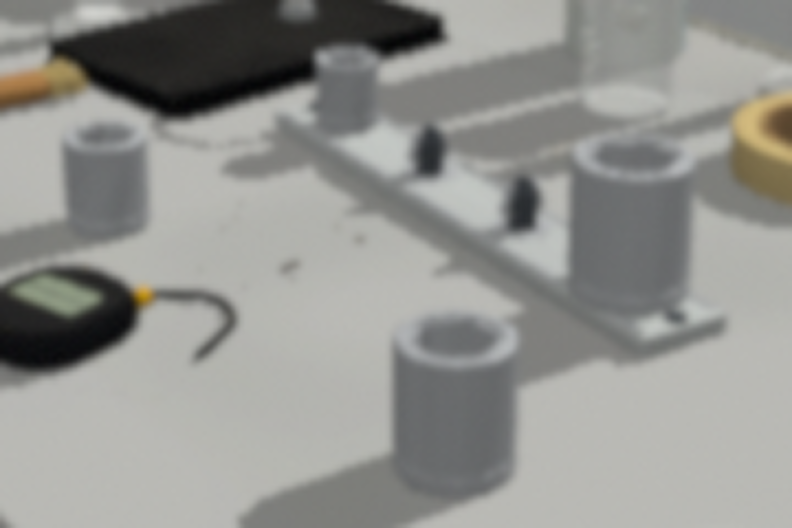

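The crops show ring centres in the top crop at small (160,405), large (702,409), smallest (120,106) and largest (586,128). The stud noses are at (275,119) and (427,127). In the side crop the rims are at small (107,135), large (456,337), smallest (347,58) and largest (633,153), with nose tips at (431,128) and (523,178).

Run:
```python
from h import *
c=r.camera("top"); s=r.camera("side")
f=lambda u,a,b:((u[0]+.5)/4.4-.5+a,(u[1]+.5)/4.4-.5+b)
P={"small":((160,405),(107,135),44),"large":((702,409),(456,337),52),"smallest":((120,106),(347,58),46),"largest":((586,128),(633,153),70),"s1":((275,119),(431,128),34),"s2":((427,127),(523,178),34)}
for n,(a,b,z) in P.items():
    ua=f(a,170,140);ub=f(b,170,170)
    o1,d1=ray(c,[ua]);o2,d2=ray(s,[ub]);d1=d1[0]/np.linalg.norm(d1);d2=d2[0]/np.linalg.norm(d2)
    t=np.linalg.lstsq(np.c_[d1,-d2],o2-o1,rcond=None)[0];p=o1+t[0]*d1;q=o2+t[1]*d2
    print(n,onz(c,[ua],z)[0].round(1),onz(s,[ub],z)[0].round(1),"tri",((p+q)/2).round(1),np.linalg.norm(p-q).round(1))
print("bottle",onz(s,[(312,193)],0).round(),"beaker",onz(c,[(217,100)],0).round(),onz(c,[(217,85)],90).round())
```

```text
small [456.9 113.8  44. ] [455.8 113.7  44. ] tri [456.5 114.1  43.7] 0.9
large [ 459.3 -141.6   52. ] [ 457.1 -146.6   52. ] tri [ 459.7 -142.3   49.4] 1.0
smallest [599.3 136.6  46. ] [599.4 136.4  46. ] tri [599.4 136.5  45.9] 0.1
largest [588.7 -84.4  70. ] [590.6 -85.2  70. ] tri [589.5 -85.   70. ] 2.0
s1 [595.9  62.9  34. ] [595.4  59.6  34. ] tri [596.7  62.6  32.7] 1.4
s2 [593.1 -10.9  34. ] [592.7 -12.7  34. ] tri [593.5 -11.1  33.2] 0.8
bottle [[755. 103.   0.]] beaker [[752. 103.   0.]] [[755.  93.  90.]]
```

move_arm:
  series:
    - [1, [0, -0.045, 0], 0]
    - [1, [0, -0.045, 0], 0]
    - [1, [0, -0.045, 0], 0]
    - [1, [0, -0.045, 0], 0]
    - [1, [-0.042, 0, 0], 0.088]
    - [1, [-0.042, 0, 0], 0.088]
    - [1, [-0.042, 0, 0], 0.088]
    - [1, [-0.042, 0, 0], 0.088]
    - [1, [-0.042, 0, 0], 0.088]
    - [1, [-0.042, 0, 0], 0.088]
    - [1, [-0.042, 0, 0], 0.088]
    - [1, [-0.042, 0, 0], 0.088]
    - [1, [-0.042, 0, 0], 0.088]
    - [1, [-0.042, 0, 0], 0.088]
    - [1, [0, 0, 0], 0.1]
    - [1, [0, 0, 0], 0.1]
    - [1, [0, 0, 0], 0.1]
    - [1, [0, 0, 0], 0]
    - [1, [0, 0, 0], 0]

```text
time: 2.2
tool_pos: [472.9, 123.2, 246.8]
eef_rot: [3.142, -0.0, 1.524]
contact_force: [0.0, -0.3, -0.5]
finger_gap: 88.0
grip_force: 0.0
```

move_arm:
  series:
    - [1, [-0.01, -0.016, 0], 0]
    - [1, [0, 0, 0.045], 0]
    - [1, [0, 0, 0.045], 0]
    - [1, [0, 0, 0.045], 0]
    - [1, [0, 0, 0.045], 0]
    - [1, [0, 0, 0.03], 0]
    - [1, [0, 0, 0.019], 0]
    - [1, [0, 0, 0], 0]
    - [0, [0, 0, 0], 0]
    - [0, [0, 0, 0], 0]
    - [0, [0, 0, 0], 0]
    - [0, [0, 0, 0], 0]
    - [0, [0, 0, 0], 0]
    - [0, [0, 0, 0], 0]
    - [0, [0, 0, 0], 0]
    - [0, [0, 0, 0], 0]
    - [0, [0, 0, 0], 0]
    - [0, [0, 0, 0], 0]

```text
time: 4.0
tool_pos: [456.2, 114.0, 17.8]
eef_rot: [-3.141, -0.0, 1.521]
contact_force: [-1.4, 0.5, 6.0]
finger_gap: 36.8
grip_force: 30.1
```

move_arm:
  series:
    - [0, [0, 0, -0.042], 0]
    - [0, [0, 0, -0.04], 0]
    - [0, [-0.011, 0.0355, 0], 0]
    - [0, [-0.011, 0.0355, 0], 0]
    - [0, [-0.011, 0.0355, 0], 0]
    - [0, [-0.011, 0.0355, 0], 0]
    - [0, [0, 0, 0.02], 0]
    - [0, [0, 0, 0], 0]
    - [0, [0, 0, 0], 0]
    - [0, [0, 0, 0], 0]

```text
time: 5.0
tool_pos: [595.6, 63.4, 80.1]
eef_rot: [-3.141, -0.0, 1.522]
contact_force: [-0.3, 0.5, -1.0]
finger_gap: 37.0
grip_force: 30.0
```

Run:
```python
from h import *
c=r.camera("top"); s=r.camera("side"); x=r.sense(); print(x["tool_pos"],x["finger_gap"],x["grip_force"])
o=np.hstack([cv2.resize(c["color"][130:230,190:290],(400,400),interpolation=2),cv2.resize(s["color"][140:240,210:310],(400,400),interpolation=2)])
cv2.imwrite("pics/h1.png",o)
T=x["tool_pos"]
print("expected bottom ctr side",proj(s,[T+[0,0,-18],T+[0,0,26]]).round(1),"stud",proj(s,[[596.2,62.8,34]]).round(1))
```

```text
[595.99111606  63.41658681  80.38524335] 37.2257290175725 29.965672386551887
expected bottom ctr side [[266.8 185.1]
 [267.  164.3]] stud [[267.  198.2]]
```

View pics/h1.png

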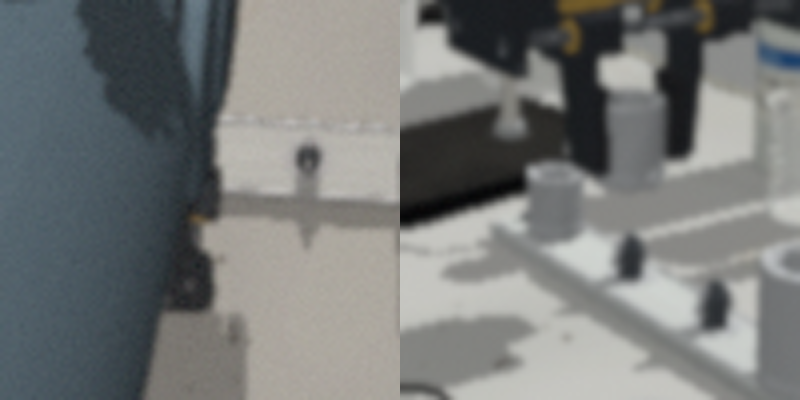

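The held socket's right edge is at (667,140) and the stud nose at (630,240). After allowing for the near finger hiding the left edge, the socket is centred over the stud to within about 1 mm. I'll lower it and press.

move_arm:
  series:
    - [0, [0, 0, 0.015], 0]
    - [0, [0, 0, 0.012], 0]
    - [0, [0, 0, 0.004], 0]
    - [0, [0, 0, 0.003], 0]
    - [0, [0, 0, 0.002], 0]
    - [0, [0, 0, 0], 0]

```text
time: 5.7
tool_pos: [596.1, 62.5, 43.6]
eef_rot: [-3.141, 0.0, 1.521]
contact_force: [-0.1, -1.3, -1.4]
finger_gap: 37.0
grip_force: 30.0
```

move_arm:
  series:
    - [0, [0, 0, 0.003], 0]
    - [0, [0, 0, 0.003], 0]
    - [0, [0, 0, 0.003], 0]
    - [0, [0, 0, 0], 0]

```text
time: 6.1
tool_pos: [596.2, 62.3, 34.6]
eef_rot: [3.141, 0.001, 1.52]
contact_force: [2.0, -2.1, -7.8]
finger_gap: 36.9
grip_force: 29.9
```

move_arm:
  series:
    - [0, [0, 0, 0.003], 0]
    - [0, [0, 0, 0.003], 0]
    - [0, [0, 0, 0.002], 0]
    - [0, [0, 0, 0], 0]

```text
time: 6.5
tool_pos: [596.6, 62.9, 27.8]
eef_rot: [3.141, -0.001, 1.521]
contact_force: [-2.3, -1.7, 11.1]
finger_gap: 37.0
grip_force: 30.1
```

move_arm:
  series:
    - [0, [0, 0, 0.002], 0]
    - [0, [0, 0, 0.001], 0]
    - [0, [0, 0, 0], 0]

```text
time: 6.8
tool_pos: [596.7, 62.9, 27.4]
eef_rot: [3.142, -0.002, 1.52]
contact_force: [-12.1, -2.2, 39.3]
finger_gap: 37.2
grip_force: 30.5
```

move_arm:
  series:
    - [0, [0, 0, -0.003], 0]
    - [1, [0, 0, 0], 0]
    - [1, [0, 0, 0], 0]
    - [1, [0, 0, 0], 0]
    - [1, [0, 0, 0], 0]
    - [1, [0, 0, 0], 0]
    - [1, [0, 0, -0.035], 0]
    - [1, [0, 0, -0.045], 0]
    - [1, [0, 0, -0.035], 0]
    - [1, [-0.0353, -0.0211, 0], 0]
    - [1, [-0.0353, -0.0211, 0], 0]
    - [1, [-0.0353, -0.0211, 0], 0]
    - [1, [-0.0353, -0.0211, 0], 0]
    - [1, [-0.0353, -0.0211, 0], 0]
    - [1, [-0.0353, -0.0211, 0], 0]
    - [1, [0, 0, 0], 0]
    - [1, [0, 0, 0], 0]

```text
time: 8.5
tool_pos: [458.9, -143.0, 141.8]
eef_rot: [3.141, -0.0, 1.519]
contact_force: [0.1, 1.2, 0.2]
finger_gap: 87.9
grip_force: 0.0
```

Run:
```python
from h import *
c=r.camera("top"); s=r.camera("side")
o=np.hstack([cv2.resize(c["color"][130:255,170:345],(400,286),interpolation=2),cv2.resize(s["color"][170:295,170:345],(400,286),interpolation=2)])
cv2.imwrite("pics/h2.png",o)
```

```text
(no output)
```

View pics/h2.png

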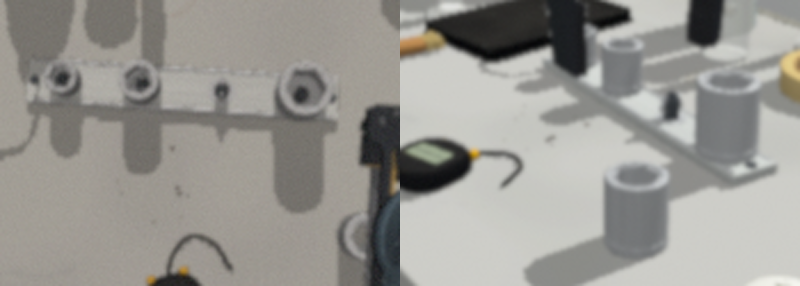

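The small socket is now seated on its stud: top crop (142,82), and in the side crop it stands on the bar at (622,68). The large socket is untouched at (636,205).

move_arm:
  series:
    - [1, [0, 0, 0.04], 0]
    - [1, [0, 0, 0.04], 0]
    - [1, [0, 0, 0.025], 0]
    - [1, [0, 0, 0.015], 0]
    - [1, [0, 0, 0], 0]
    - [0, [0, 0, 0], 0]
    - [0, [0, 0, 0], 0]
    - [0, [0, 0, 0], 0]
    - [0, [0, 0, 0], 0]
    - [0, [0, 0, 0], 0]
    - [0, [0, 0, 0], 0]
    - [0, [0, 0, 0], 0]
    - [0, [0, 0, 0], 0]
    - [0, [0, 0, 0], 0]
    - [0, [0, 0, 0], 0]

```text
time: 10.1
tool_pos: [458.7, -142.3, 21.9]
eef_rot: [-3.141, -0.0, 1.521]
contact_force: [-2.4, 1.0, 5.5]
finger_gap: 43.0
grip_force: 30.1
```

move_arm:
  series:
    - [0, [0, 0, -0.045], 0]
    - [0, [0, 0, -0.045], 0]
    - [0, [0, 0, -0.02], 0]
    - [0, [0.0274, 0.0255, 0], 0]
    - [0, [0.0274, 0.0255, 0], 0]
    - [0, [0.0274, 0.0255, 0], 0]
    - [0, [0.0274, 0.0255, 0], 0]
    - [0, [0.0274, 0.0255, 0], 0]
    - [0, [0, 0, 0], 0]
    - [0, [0, 0, 0.03], 0]
    - [0, [0, 0, 0.02], 0]
    - [0, [0, 0, 0], 0]
    - [0, [0, 0, 0], 0]

```text
time: 11.4
tool_pos: [592.9, -12.4, 81.8]
eef_rot: [-3.141, 0.0, 1.52]
contact_force: [0.5, 0.2, -1.9]
finger_gap: 43.4
grip_force: 30.0
```

Run:
```python
from h import *
s=r.camera("side"); x=r.sense(); T=x["tool_pos"]; print(T,x["finger_gap"])
cv2.imwrite("pics/h3.png",cv2.resize(s["color"][130:240,220:340],(720,660)[:1]+(600,) if 0 else (654,600),interpolation=2))
rt=np.array([.82,-.57,0]);rt/=np.linalg.norm(rt)
print("right edge mid/bottom expected",proj(s,[T+22*rt,T+22*rt+[0,0,-22]]),"ctr",proj(s,[T-[0,0,22]]),"stud",proj(s,[[593,-11.7,34]]))
```

```text
[593.62055335 -12.40158827  82.49174603] 42.89990382402805
right edge mid/bottom expected [[301.01820808 186.15556242]
 [300.63038988 197.05999872]] ctr [[289.06969784 197.04486898]] stud [[288.25708403 209.87548473]]
```

View pics/h3.png

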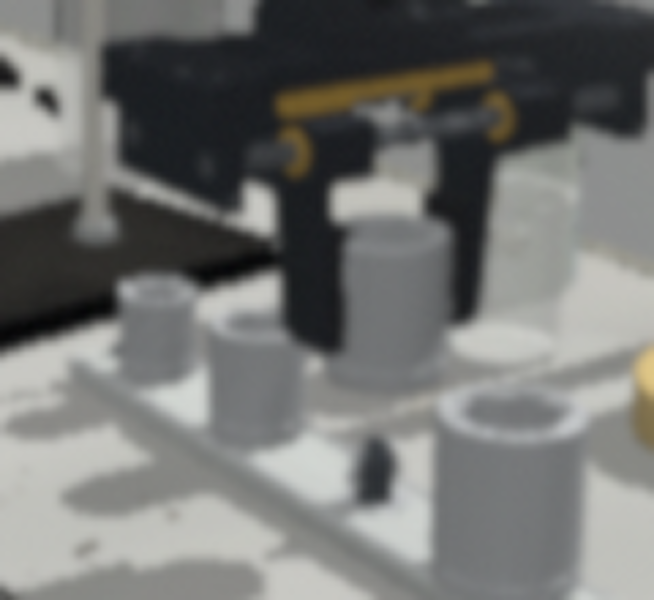

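The held large socket's lower body spans columns 325–450 in the crop and the stud nose is at column 377. The socket may therefore sit 3–5 mm too far to -y, so I'll measure the edges.

Run:
```python
from h import *
s=r.camera("side"); g=cv2.GaussianBlur(cv2.cvtColor(s["color"],6),(0,0),.6)
for v in (186,190,194,196,198,200): print(v,g[v,274:310].tolist())
for v in (213,216,219,221): print(v,g[v,280:298].tolist())
```

```text
186 [33, 29, 29, 29, 29, 29, 29, 30, 42, 69, 96, 110, 114, 114, 115, 116, 116, 116, 115, 115, 114, 113, 112, 110, 107, 104, 100, 92, 77, 56, 39, 37, 54, 85, 120, 144]
190 [56, 39, 32, 30, 30, 29, 29, 30, 42, 68, 95, 110, 114, 115, 116, 116, 116, 116, 116, 114, 113, 112, 111, 109, 106, 104, 106, 116, 135, 155, 169, 177, 183, 189, 195, 197]
194 [119, 121, 121, 116, 103, 86, 75, 76, 84, 95, 107, 113, 115, 116, 115, 115, 115, 115, 114, 114, 113, 112, 111, 110, 111, 116, 123, 135, 148, 163, 175, 183, 189, 192, 194, 195]
196 [124, 136, 153, 165, 161, 141, 122, 114, 114, 117, 118, 119, 118, 117, 117, 118, 118, 118, 118, 116, 115, 115, 114, 116, 120, 124, 128, 133, 137, 140, 144, 148, 153, 157, 161, 164]
198 [124, 137, 150, 155, 150, 139, 126, 118, 116, 116, 117, 118, 119, 119, 121, 122, 123, 123, 123, 120, 119, 118, 118, 119, 120, 122, 125, 129, 133, 137, 138, 139, 140, 141, 143, 146]
200 [124, 131, 137, 138, 138, 136, 133, 129, 124, 120, 118, 117, 117, 117, 118, 118, 118, 119, 118, 118, 117, 117, 117, 119, 122, 127, 133, 138, 143, 149, 156, 159, 160, 161, 163, 165]
213 [208, 204, 197, 183, 162, 136, 107, 80, 64, 62, 71, 97, 136, 171, 191, 197, 198, 195]
216 [210, 208, 200, 181, 150, 114, 82, 59, 51, 51, 58, 82, 121, 159, 184, 195, 198, 195]
219 [206, 204, 197, 179, 150, 114, 80, 59, 51, 52, 68, 109, 156, 183, 191, 192, 191, 189]
221 [186, 180, 173, 159, 140, 112, 87, 76, 76, 83, 99, 131, 167, 188, 196, 200, 199, 192]
```

Measured: the socket centre is about 1.6 px (3 mm) right of the stud. The jaws centre it across, so that means about 5 mm along the rail. I'll shift +y by 4.5 mm and lower.

move_arm:
  series:
    - [0, [0.0045, 0, 0], 0]
    - [0, [0, 0, 0.012], 0]
    - [0, [0, 0, 0.01], 0]
    - [0, [0, 0, 0.004], 0]
    - [0, [0, 0, 0.003], 0]
    - [0, [0, 0, 0.003], 0]
    - [0, [0, 0, 0], 0]

```text
time: 12.2
tool_pos: [593.1, -7.6, 49.3]
eef_rot: [-3.141, 0.0, 1.521]
contact_force: [-0.7, -0.1, -2.0]
finger_gap: 42.7
grip_force: 30.0
```

move_arm:
  series:
    - [0, [0, 0, 0.003], 0]
    - [0, [0, 0, 0.003], 0]
    - [0, [0, 0, 0.003], 0]
    - [0, [0, 0, 0], 0]

```text
time: 12.6
tool_pos: [593.3, -8.1, 41.0]
eef_rot: [-3.141, 0.001, 1.52]
contact_force: [-2.7, -1.7, -1.3]
finger_gap: 42.7
grip_force: 30.0
```

move_arm:
  series:
    - [0, [0, 0, 0.003], 0]
    - [0, [0, 0, 0.003], 0]
    - [0, [0, 0, 0.003], 0]
    - [0, [0, 0, 0.002], 0]
    - [0, [0, 0, 0], 0]

```text
time: 13.1
tool_pos: [594.4, -7.7, 31.7]
eef_rot: [3.14, -0.001, 1.52]
contact_force: [-7.3, -0.8, 21.1]
finger_gap: 42.9
grip_force: 30.2
```

Seated at the expected height. One more push, then release and retreat.

move_arm:
  series:
    - [0, [0, 0, 0.002], 0]
    - [0, [0, 0, 0], 0]
    - [0, [0, 0, -0.003], 0]
    - [1, [0, 0, 0], 0]
    - [1, [0, 0, 0], 0]
    - [1, [0, 0, 0], 0]
    - [1, [0, 0, 0], 0]
    - [1, [0, 0, 0], 0]
    - [1, [0, 0, -0.035], 0]
    - [1, [0, 0, -0.045], 0]
    - [1, [0, 0, -0.045], 0]
    - [1, [0, -0.04, 0], 0]
    - [1, [0, -0.04, 0], 0]
    - [1, [0, -0.04, 0], 0]
    - [1, [-0.04, 0, 0], 0]
    - [1, [-0.04, 0, 0], 0]
    - [1, [-0.04, 0, 0], 0]
    - [1, [-0.04, 0, 0], 0]
    - [1, [-0.04, 0, 0], 0]
    - [1, [0, 0, 0], 0]

```text
time: 15.1
tool_pos: [462.6, -207.5, 156.3]
eef_rot: [3.14, 0.004, 1.512]
contact_force: [-0.5, -0.4, -0.3]
finger_gap: 88.1
grip_force: 0.0
```

Run:
```python
from h import *
c=r.camera("top"); s=r.camera("side"); print(r.sense()["tool_pos"])
o=np.hstack([cv2.resize(c["color"][140:240,180:320],(400,286),interpolation=2),cv2.resize(s["color"][170:270,220:360],(400,286),interpolation=2)])
cv2.imwrite("pics/h4.png",o)
print(proj(c,[[596.5,62.9,54],[593,-11.7,62]]),proj(s,[[596.5,62.9,54],[593,-11.7,62]]))
```

```text
[ 463.38199094 -201.93869139  155.66496441]
[[231.47794421 164.98663294]
 [267.24042435 166.64190557]] [[267.16396755 188.97150203]
 [288.60341721 196.26182198]]
```

View pics/h4.png

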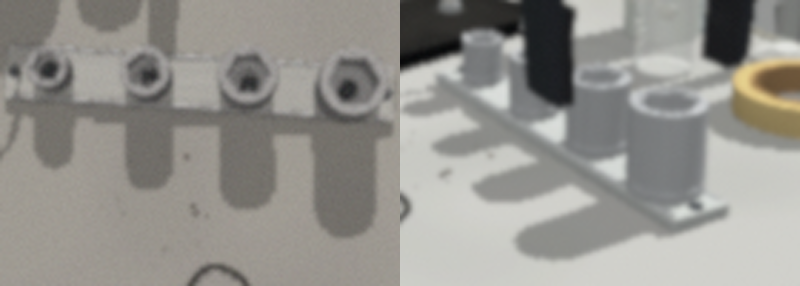

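All four sockets are upright in size order. In the top crop the rims at (147,71) and (249,77) match the predicted home positions, and in the side crop the large rim at (600,76) is at home height.

```bash
python3 -c "
from bench import r
print(r.hand_in())"
```

```text
the job is handed in; nothing more can be done
None
```

I pressed both loose sockets home, the smaller next to the smallest and the larger next to the largest, and handed the job in at about 15 s; the hand-in gave no verdict, but the final pictures show both seated, upright and clear of the gripper.

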